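# Fetch the dropper bottle from a tilt bin and make up the test tray

## Robot

A 6-joint arm with a two-finger parallel gripper is mounted at the origin on the work surface. World frame = base frame: x ahead of the robot, y to its left, z up, the work surface at z = 0. Lengths are in m, angles in rad, forces in N, time in s.
With the tool pointing down it reaches from about 0.325 to 0.775 m from the base axis. Payload 5.5 kg.
Tool frame: the origin (TCP) lies between the finger pads; the fingertips stand 8 mm ahead of it and the grasp point (between the pads) lies 11 mm behind it (tcp_to_tips is the distance from the TCP to the fingertips, in m); z points along the fingers, y is the direction in which the jaws open and shut (so a half turn about z gives the same grasp; the last joint's range is limited). The gripper opens to 88 mm and grips with 3 to 60 N. Pads are 20 mm wide; open, the fingers measure 115 mm over their backs; the gripper's body (75 mm by 178 mm) begins 61 mm behind the grasp point.
Start: joints at [-1.214, 0.091, 1.231, -0, 1.82, -0.057], TCP at [0.241, -0.549, 0.231] pointing down, gripper open.
Joint ranges: [-2.87, 2.87], [-0.86, 2.18], [0.17, 2.46], [-1.51, 4.65], [0.06, 2.69], [-2.65, 2.65]. Speed limits (rad/s): [2.57, 2.57, 3.01, 3.14, 3.14, 3.14].

## Interface

Orientations are given as a unit quaternion [w, x, y, z].
In Python, from bench import * gives the robot as it stands. Calls block until the motion is done:
- move_to(position, orientation): joint-space move of the TCP to a pose.
- move_l(position, speed=0.15, orientation=None): straight line of the TCP; orientation=None keeps the orientation; speed is the mean speed in m/s.
- movej(angles): joint-space move.
- gripper_open() and close(): open the fingers fully, or close them until they stop; the grip force is fixed at half the most.
- hold(seconds).
- inverse_kinematics(position, orientation): joint angles nearest the present ones, or None.
- state(): the state.
- get_image(name): name is "scene" or "side" or "wrist"; returns a dict with "frame" (420x560x3 uint8, blue, green, red), "depth" (420x560 float32, m along the optical axis (not along the pixel's ray), 0 where there is no reading), "camera_matrix" (3x3 intrinsics, pixels), "k1" (the pictures are not rectified: a ray, as slopes to the right and down, at radius r is drawn at 1 + k1 r^2 times it, then the intrinsics apply), "view" (4x4, takes a point from world to camera coordinates). Camera axes: x right, y up, looking along -z (the intrinsics and any distortion apply to the point x, -y, -z); pixel columns grow to the right and rows downward; lengths in m; the calibration is good to about 2 mm. A picture is of the moment at which its call begins.
A pose or a line that the arm cannot do raises IKError and nothing moves.
- job_done(): hands the job in, once; it reports no verdict.
The state is a dict: "time": time; "joint_pos": joint angles; "dq": joint speeds; "joint_torque": joint torques, N m; "ee_pos": TCP position; "ee_rot": TCP orientation; "ft_force": force on the tool from outside, world axes, zero at the start; "moment": the same for the moment, N m; "finger_gap": finger opening in m.
Only numpy, scipy, OpenCV 4.12 (cv2) and the standard library are available. Lean on these libraries where they do the work, as an engineer would, in place of code of your own. Each camera call takes 0.05 s, during which the arm holds its last target. There are 200 camera calls.

## Task

Tip out the organiser bin that holds the white dropper bottle, take the bottle out and stand it upright in the free half of the test-card tray. Finish with all three bins pushed fully shut, the rest of their contents still inside, and without disturbing the timer or the amber bottle on the bench.

Things in the scene. Friction and masses are not known exactly. Their poses are not given: they have to be found in the camera images.
- organiser: Fixed tilt-bin organiser with clear top and back, 466 mm wide (y), 120 deep (x), 150 high. Origin: centre of its underside, on the bench; its front faces its own -x, to the robot. Bins left, middle, right centred at y = +154, 0, -154; each turns on a level pin along y at x = -52, z = 30. Grey cheeks between the bins reach from x = -58; the top plate (z 146-150) starts at x = -30 and covers the shut bins.
- bin_left (a joint): Tilt of the left (organiser +y) bin in rad: 0 fully shut, front upright; grows as the top comes forward to the robot and down, about the pin; stop at 0.62, tipped out. Stiff pin: it stays where it is left; 2 to 4 N at the bar moves it. Starts shut.
- bin_left_bar (a point): Centre of the pull bar of the left (organiser +y) bin: round, 8 mm thick, 84 long along y, on two posts; moves with the bin. When the bin is shut it lies 42 mm in front of the pin and 80 above it. 26 mm are free between bar and bin front and 76 between the posts, for fingertips put in from above: pulling on the bar tips the bin, pushing on the front behind or above the bar shuts it.
- bin_left_floor (a point): Middle of the left (organiser +y) bin's inside floor (43 mm behind the pin, 6 below it when shut); moves with the bin. Shut, from the pin (x rearwards, z up, mm): clear 4 mm walls; front outer face x = -12, top edge z = 88, 148 wide; inside x -8 to 94, 140 wide; side walls 80 high (z) at the front, 63 at x = 60, 45 at the rear; rear wall top z = 45.
- bin_middle (a joint): Tilt of the middle bin in rad: 0 fully shut, front upright; grows as the top comes forward to the robot and down, about the pin; stop at 0.62, tipped out. Stiff pin: it stays where it is left; 2 to 4 N at the bar moves it. This bin is empty and may start shut or hanging open up to 0.55.
- bin_middle_bar (a point): Centre of the pull bar of the middle bin: round, 8 mm thick, 84 long along y, on two posts; moves with the bin. When the bin is shut it lies 42 mm in front of the pin and 80 above it. 26 mm are free between bar and bin front and 76 between the posts, for fingertips put in from above: pulling on the bar tips the bin, pushing on the front behind or above the bar shuts it.
- bin_middle_floor (a point): Middle of the middle bin's inside floor (43 mm behind the pin, 6 below it when shut); moves with the bin. Shut, from the pin (x rearwards, z up, mm): clear 4 mm walls; front outer face x = -12, top edge z = 88, 148 wide; inside x -8 to 94, 140 wide; side walls 80 high (z) at the front, 63 at x = 60, 45 at the rear; rear wall top z = 45.
- bin_right (a joint): Tilt of the right (organiser -y) bin in rad: 0 fully shut, front upright; grows as the top comes forward to the robot and down, about the pin; stop at 0.62, tipped out. Stiff pin: it stays where it is left; 2 to 4 N at the bar moves it. Starts shut.
- bin_right_bar (a point): Centre of the pull bar of the right (organiser -y) bin: round, 8 mm thick, 84 long along y, on two posts; moves with the bin. When the bin is shut it lies 42 mm in front of the pin and 80 above it. 26 mm are free between bar and bin front and 76 between the posts, for fingertips put in from above: pulling on the bar tips the bin, pushing on the front behind or above the bar shuts it.
- bin_right_floor (a point): Middle of the right (organiser -y) bin's inside floor (43 mm behind the pin, 6 below it when shut); moves with the bin. Shut, from the pin (x rearwards, z up, mm): clear 4 mm walls; front outer face x = -12, top edge z = 88, 148 wide; inside x -8 to 94, 140 wide; side walls 80 high (z) at the front, 63 at x = 60, 45 at the rear; rear wall top z = 45.
- dropper: Loose white dropper bottle, 72 mm tall, 35 g: round body 30 mm across up to 50 mm, then a narrow cap 20 mm across. Origin: centre of its foot, z along its axis to the cap. Starts standing in the left or the right bin, near the front wall, about 16 mm to organiser +y of the bin's middle. As the bin tips it slides or leans on to the front wall and ends leaning as much as the bin or up to 0.2 rad more.
- carton: Loose small paper carton 34 x 30 x 62 mm (x, y, z), 35 g, origin at the centre of its underside; stands in the other outer bin. Must stay in its bin.
- box_left: Loose cardboard box 44 x 30 x 34 mm (x, y, z), 30 g, origin at the centre of its underside, in the left bin near its organiser -y wall; slides as the bin tips. Must stay in its bin.
- box_right: The same cardboard box in the right bin, near its organiser -y wall. Must stay in its bin.
- tray: Fixed clear two-part tray on the bench, 200 x 130 x 28 mm (x, y, z), walls and floor 3 mm, a cross wall in the middle. Origin: centre of its underside. The half towards its -x (nearer the robot) holds a row of white test cards, up to 27 mm high; the half towards its +x is free.
- tray_free (a point): Centre of the free half's floor, 3 mm above the bench; axes as the tray's. The free half measures 95 mm (x) by 124 mm (y) inside, walls 25 mm above this floor.
- timer: Loose cream digital timer, wedge 66 mm wide, 38 mm deep, 66 mm high, standing on the bench in front of the organiser. Origin: centre of its underside. Bystander.
- jar: Loose amber glass bottle, 60 mm across, 115 mm high, standing to the right of the organiser. Origin: centre of its underside. Bystander.
There are look-alikes about, which are no part of the job. What is meant by the tray is not blue or red, and is the larger of those in its own colour.

How it is judged:
By the outcome, as a careful person would: the job done as asked, in the order asked, and still so for the second after the job is handed in, with the robot touching nothing.
It also fails if it takes over 69 s, if anything falls off the work surface, if the arm or the gripper's body presses on something with over 40 N, if the wrist force passes 120 N, or if a joint passes its speed limit or range.

## Working session

There is one attempt and no reset: what is moved stays moved. The work goes in short steps, each a Python script; the robot and the scene stay as the last script left them, time stands still between calls to the robot, and variables do not carry over. Pictures are saved under pics/ and viewed, about 8 in all and at most 12, crops included, and the job is handed in when it is done.

```bash
ls; mkdir -p pics; cat > h.py <<'E'
from bench import *
import numpy as np, cv2
def rays(im,uv):
    uv=np.atleast_2d(np.asarray(uv,float)); K=im["camera_matrix"]
    d=(uv-[K[0][2],K[1][2]])/[K[0][0],K[1][1]]
    s=d.copy()
    for _ in range(20): s=d/(1+im["k1"]*(s**2).sum(1,keepdims=True))
    V=np.array(im["view"]); R,t=V[:3,:3],V[:3,3]
    c=np.c_[s[:,0],-s[:,1],-np.ones(len(s))]
    return -R.T@t, c@R   # origin, dirs with unit depth
def onplane(im,uv,z):
    o,d=rays(im,uv); return o+d*((z-o[2])/d[:,2])[:,None]
def bydepth(im,uv):
    uv=np.atleast_2d(uv).astype(int); o,d=rays(im,uv); return o+d*im["depth"][uv[:,1],uv[:,0]][:,None]
def proj(im,P):
    V=np.array(im["view"]);K=np.array(im["camera_matrix"]);p=np.atleast_2d(P)@V[:3,:3].T+V[:3,3]
    s=np.c_[p[:,0],-p[:,1]]/-p[:,2:3]; s=s*(1+im["k1"]*(s**2).sum(1,keepdims=True))
    return s*[K[0,0],K[1,1]]+[K[0,2],K[1,2]]
def cloud(im):
    v,u=np.mgrid[:420,:560]; uv=np.c_[u.ravel(),v.ravel()]
    P=bydepth(im,uv); P[im["depth"].ravel()==0]=np.nan
    return P.reshape(420,560,3)
E
python3 - <<'E'
from h import *
import pickle
for n in("scene","side"):
    im=get_image(n); pickle.dump(im,open(n+"0.pkl","wb"))
    cv2.imwrite(f"pics/{n}0.png",cv2.resize(im["frame"],(800,600)))
    o,d=rays(im,[[280,210]]); print(n,o,d,im["k1"],im["camera_matrix"])
print(state()["time"],state()["ee_rot"])
E
```

```text
pics
scene [ 0.8335916  -0.58272533  0.94475793] [[-0.33290801  0.45401077 -0.82661734]] -0.10796270683195869 [[391.59896617   0.         273.87982777]
 [  0.         391.59896617 210.91672602]
 [  0.           0.           1.        ]]
side [-8.38843881e-04  4.49799605e-01  8.93603765e-01] [[ 0.46737524 -0.54929005 -0.69304345]] -0.09314716290484433 [[495.2734562    0.         279.05627628]
 [  0.         495.2734562  220.67675962]
 [  0.           0.           1.        ]]
0.1 [-8.49191510e-04  9.78675131e-01  2.05412402e-01 -1.11191484e-04]
```

View pics/scene0.png

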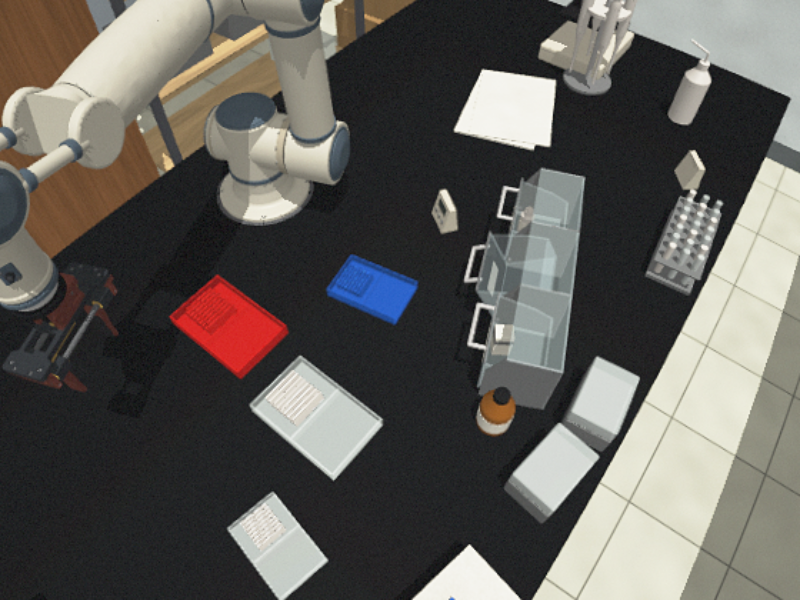

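View pics/side0.png

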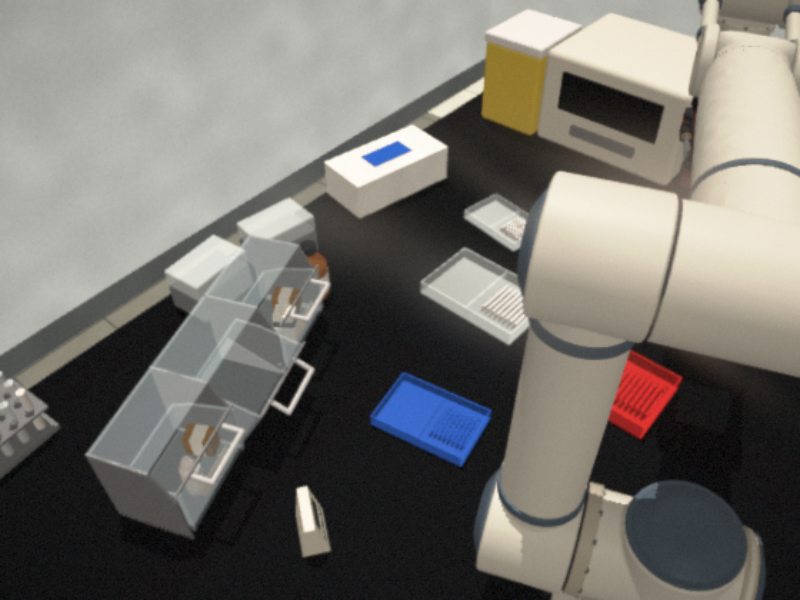

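The scene view shows the organiser at (530,290) with the middle bin hanging open, the timer at (445,210) and the amber bottle at (495,410). The larger clear tray is at (315,415). I'll zoom in on the bins next.

```bash
python3 - <<'E'
from h import *
import pickle
s=pickle.load(open("scene0.pkl","rb"));d=pickle.load(open("side0.pkl","rb"))
a=s["frame"][115:295,320:420]; b=d["frame"][160:380,55:245]
A=cv2.resize(a,None,fx=3.3,fy=3.3,interpolation=3);B=cv2.resize(b,None,fx=2.4,fy=2.4,interpolation=3)
o=np.zeros((600,800,3),np.uint8);o[:A.shape[0],:A.shape[1]]=A[:600];o[:B.shape[0],340:340+B.shape[1]]=B[:,:460]
cv2.imwrite("pics/crop1.png",o)
# depth check: tray, timer, organiser etc (800x600 coords -> *0.7)
for nm,im,pts in(("scene",s,[(560,200),(500,330),(480,325),(503,205),(470,265),(525,215),(500,335),(445,210),(495,400),(300,400),(340,430),(545,385)]),("side",d,[(300,510),(210,440),(200,440),(285,300),(470,270),(150,420)])):
    p=np.array(pts)*.7; print(nm); print(np.c_[pts,bydepth(im,p).round(3)])
# white-gray mask components on the tray
E
```

```text
scene
[[ 5.60e+02  2.00e+02  6.23e-01  2.36e-01  1.52e-01]
 [ 5.00e+02  3.30e+02  6.68e-01 -5.10e-02  8.50e-02]
 [ 4.80e+02  3.25e+02  6.15e-01 -1.50e-02  0.00e+00]
 [ 5.03e+02  2.05e+02  4.82e-01  2.98e-01 -1.00e-03]
 [ 4.70e+02  2.65e+02  5.46e-01  3.90e-02  8.60e-02]
 [ 5.25e+02  2.15e+02  5.63e-01  2.24e-01  8.10e-02]
 [ 5.00e+02  3.35e+02  6.75e-01 -6.40e-02  8.90e-02]
 [ 4.45e+02  2.10e+02  4.09e-01  1.55e-01  5.20e-02]
 [ 4.95e+02  4.00e+02  7.36e-01 -1.86e-01  1.04e-01]
 [ 3.00e+02  4.00e+02  4.48e-01 -3.57e-01  1.80e-02]
 [ 3.40e+02  4.30e+02  5.35e-01 -3.54e-01  4.00e-03]
 [ 5.45e+02  3.85e+02  7.88e-01 -1.09e-01  9.90e-02]]
side
[[ 3.00e+02  5.10e+02  4.04e-01  1.81e-01  6.70e-02]
 [ 2.10e+02  4.40e+02  5.46e-01  2.02e-01  1.17e-01]
 [ 2.00e+02  4.40e+02  5.98e-01  1.92e-01  5.90e-02]
 [ 2.85e+02  3.00e+02  7.17e-01 -8.80e-02  5.70e-02]
 [ 4.70e+02  2.70e+02  5.51e-01 -4.05e-01  2.00e-03]
 [ 1.50e+02  4.20e+02  6.07e-01  2.44e-01  1.53e-01]]
```

View pics/crop1.png

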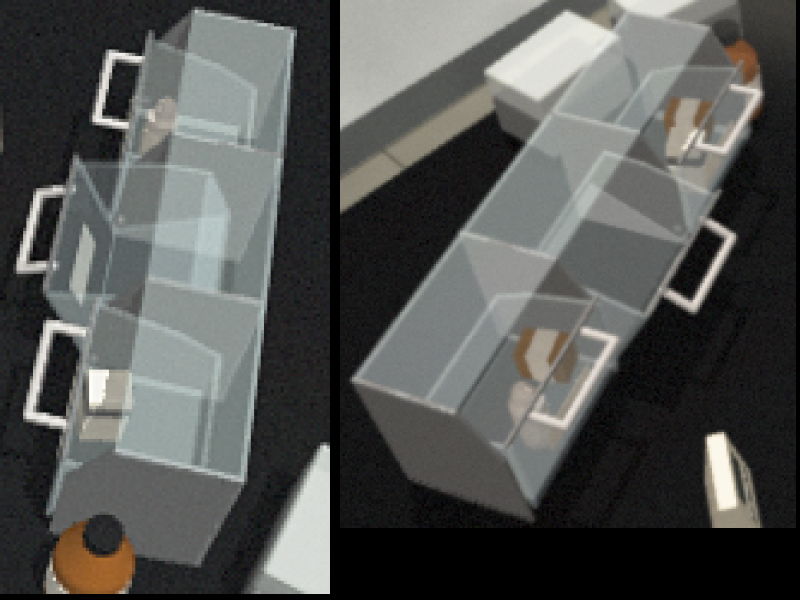

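The left bin holds the rounded dropper, at crop (525,400) on the right and (160,120) on the left. The right bin holds the square carton, at crop (105,390). Next I'll measure the poses.

```bash
python3 - <<'E'
from h import *
import pickle
s=pickle.load(open("scene0.pkl","rb"));d=pickle.load(open("side0.pkl","rb"))
C={"scene":cloud(s),"side":cloud(d)}
def rect(P):
    r=cv2.minAreaRect((P[:,:2]*1000).astype(np.float32)); return r, cv2.boxPoints(r).round(0).tolist()
for n,im in(("scene",s),("side",d)):
    P=C[n]; f=im["frame"]; hsv=cv2.cvtColor(f,cv2.COLOR_BGR2HSV)
    def comp(m,area=30,k=3):
        m=cv2.morphologyEx(m.astype(np.uint8),cv2.MORPH_OPEN,np.ones((2,2)))
        c,l,st,_=cv2.connectedComponentsWithStats(m,connectivity=8)
        return [l==i for i in range(1,c) if st[i,4]>area]
    z=P[...,2]; x=P[...,0]; y=P[...,1]
    print(n)
    m=(abs(z-.150)<.006)&(x>.45)&(x<.9)&(y>-.25)&(y<.35)
    for c in comp(m,150): print(" top",rect(P[c]),np.median(z[c]))
    g=(hsv[...,2]>70)&(hsv[...,1]<70)&(x>.3)&(x<.7)&(y<-.15)&(y>-.6)&(z<.045)&(z>-.01)
    for c in comp(g,300): print(" tray",c.sum(),rect(P[c]))
    # bars: bright
    w=(hsv[...,2]>175)&(hsv[...,1]<40)&(z>.05)&(z<.13)&(x>.4)&(x<.75)&(y>-.15)&(y<.3)
    for c in comp(w,15):
        v,u=np.nonzero(c); print(" bar",c.sum(),np.median(P[c],0).round(3),rect(P[c]),(u.min(),u.max(),v.min(),v.max()))
    t=(z>.01)&(x>.33)&(x<.47)&(y>.08)&(y<.25)
    for c in comp(t,30): print(" timer",c.sum(),rect(P[c]),np.nanmax(z[c]))
E
```

```text
scene
 top (((649.0241088867188, 178.37135314941406), (117.48674011230469, 641.8726196289062), 18.473552703857422), [[492.0, 464.0], [695.0, -145.0], [806.0, -107.0], [603.0, 501.0]]) nan
 tray 4228 (((489.8924865722656, -355.068359375), (141.2557373046875, 203.09669494628906), 87.78192901611328), [[386.0, -422.0], [589.0, -430.0], [594.0, -288.0], [391.0, -281.0]])
 tray 2424 (((585.6959838867188, -564.2557983398438), (96.1265640258789, 147.7473907470703), 80.1781997680664), [[505.0, -599.0], [650.0, -624.0], [667.0, -529.0], [521.0, -504.0]])
 bar 78 [nan nan nan] (((511.1949768066406, 253.75762939453125), (29.625699996948242, 201.9471893310547), 21.968059539794922), [[460.0, 342.0], [535.0, 155.0], [563.0, 166.0], [487.0, 353.0]]) (np.int64(349), np.int64(363), np.int64(132), np.int64(154))
 bar 42 [0.419 0.161 0.065] (((406.2108459472656, 190.59857177734375), (19.046337127685547, 96.9046630859375), 25.040536880493164), [[377.0, 230.0], [418.0, 143.0], [435.0, 151.0], [394.0, 239.0]]) (np.int64(313), np.int64(319), np.int64(140), np.int64(149))
 bar 60 [0.543 0.057 0.08 ] (((540.9
[... 2485 characters left out ...]
0.113] (((531.3329467773438, 190.16574096679688), (34.973182678222656, 127.26866912841797), 25.14313507080078), [[488.0, 240.0], [543.0, 125.0], [574.0, 140.0], [520.0, 255.0]]) (np.int64(135), np.int64(170), np.int64(298), np.int64(339))
 bar 113 [0.411 0.165 0.067] (((410.24676513671875, 165.77374267578125), (13.434529304504395, 34.76588439941406), 53.6016845703125), [[392.0, 171.0], [420.0, 150.0], [428.0, 161.0], [400.0, 181.0]]) (np.int64(209), np.int64(217), np.int64(342), np.int64(358))
 timer 729 (((411.53863525390625, 163.27679443359375), (31.959632873535156, 99.50227355957031), 53.52848815917969), [[362.0, 180.0], [442.0, 121.0], [461.0, 147.0], [381.0, 206.0]]) 0.07145341517622639
```

```bash
python3 - <<'E'
from h import *
import pickle
s=pickle.load(open("scene0.pkl","rb"));d=pickle.load(open("side0.pkl","rb"))
cs=lambda p:np.array(p)/3.3+[320,115]; cd=lambda p:(np.array(p)-[340,0])/2.4+[55,160]
r=lambda im,uv,z:(onplane(im,uv,z)[:,:2]*1000).round(1).tolist()
print("top scene RL RR FL FR",r(s,cs([(295,28),(242,480),(195,10),(118,453)]),.150))
print("top side RL RR FL",r(d,cd([(353,380),(625,12),(460,412)]),.150))
print("bars scene L",r(s,cs([(109,55),(97,122)]),.110),"R",r(s,cs([(46,324),(30,418)]),.11))
print("bars side L",r(d,cd([(612,337),(570,420)]),.110),"R",r(d,cd([(756,90),(720,147)]),.11))
def tri(a,b):
    o1,d1=rays(s,[a]);o2,d2=rays(d,[b]);A=np.c_[d1[0],-d2[0]];t=np.linalg.lstsq(A,o2-o1,rcond=None)[0]
    p,q=o1+d1[0]*t[0],o2+d2[0]*t[1];return ((p+q)/2).round(4),np.linalg.norm(p-q).round(4)
print("mid bar",tri(cs((38,190)),cd((735,237))),tri(cs((20,270)),cd((692,308))))
print("L bar",tri(cs((109,55)),cd((570,420))),tri(cs((97,122)),cd((612,337))))
print("R bar",tri(cs((46,324)),cd((720,147))),tri(cs((30,418)),cd((756,90))))
k=.7
print("tray scene",r(s,np.array([(300,357),(382,421),(334,477),(250,406)])*k,.028))
print("tray side",r(d,np.array([(465,249),(421,288)])*k,.028), "scene depth-mask rect centre ~ (490,-355)")
print("timer base side",r(d,np.array([(304,557),(330,551)])*k,0),"top",r(d,np.array([(297,488),(309,486),(325,525),(315,527)])*k,.066))
print("jar cap scene",r(s,np.array([(503,396)])*k,.11))
E
```

```text
top scene RL RR FL FR [[632.3, 331.2], [802.9, -101.2], [549.7, 295.5], [722.8, -134.9]]
top side RL RR FL [[627.1, 330.7], [799.1, -97.2], [540.8, 293.6]]
bars scene L [[501.4, 237.0], [535.4, 158.8]] R [[613.8, -48.4], [649.6, -126.6]]
bars side L [[532.8, 160.6], [498.6, 233.6]] R [[648.7, -126.8], [619.7, -48.7]]
mid bar (array([0.5319, 0.0376, 0.1276]), np.float64(0.0287)) (array([0.5498, 0.0521, 0.0222]), np.float64(0.0248))
L bar (array([0.5003, 0.2348, 0.1104]), np.float64(0.0041)) (array([0.5344, 0.1601, 0.1081]), np.float64(0.0008))
R bar (array([ 0.6159, -0.0483,  0.1123]), np.float64(0.0043)) (array([ 0.6492, -0.1267,  0.1098]), np.float64(0.0008))
tray scene [[393.1, -294.5], [592.2, -301.4], [589.8, -427.4], [389.0, -422.3]]
tray side [[577.2, -422.5], [573.7, -284.1]] scene depth-mask rect centre ~ (490,-355)
timer base side [[381.8, 205.8], [361.0, 176.8]] top [[431.0, 159.7], [420.8, 147.1], [364.2, 175.0], [372.0, 185.3]]
jar cap scene [[744.3, -174.0]]
```

```bash
cat >> h.py <<'E'
from scipy.spatial.transform import Rotation as Rot
YAW=np.deg2rad(21.85); ORG=np.array([.661,.092,0]); PIN=np.array([-.052,0,.030]); TRAY=np.array([.540,-.362,.003])
BY={"left":.154,"middle":0,"right":-.154}
def q(R): x=R.as_quat(); return [x[3],x[0],x[1],x[2]]
def binpose(b,t,loc,lean=None,half=True):
    """loc from pin in bin frame (x rear,y,z up), tcp; lean = tool lean (default t)"""
    B=Rot.from_euler("z",YAW); T=B*Rot.from_euler("y",-t)
    p=ORG+B.apply(PIN+[0,BY[b],0])+T.apply(np.array(loc,float))
    R=B*Rot.from_euler("y",-(t if lean is None else lean))*Rot.from_euler("x",np.pi)
    if half: R=R*Rot.from_euler("z",np.pi)
    return p,q(R)
def F(): return np.array(state()["ft_force"]).round(2)
E
python3 - <<'E'
from h import *
import pickle
s=pickle.load(open("scene0.pkl","rb"));d=pickle.load(open("side0.pkl","rb"))
cs=lambda p:np.array(p)/3.3+[320,115]; cd=lambda p:(np.array(p)-[340,0])/2.4+[55,160]
def tri(a,b):
    o1,d1=rays(s,[a]);o2,d2=rays(d,[b]);A=np.c_[d1[0],-d2[0]];t=np.linalg.lstsq(A,o2-o1,rcond=None)[0]
    p,q=o1+d1[0]*t[0],o2+d2[0]*t[1];return ((p+q)/2).round(4),np.linalg.norm(p-q).round(4)
print("mid bar",tri(cs((38,190)),cd((692,308))),tri(cs((20,270)),cd((735,237))))
for t in(0,.2,.4,.62): print(t,binpose("middle",t,(-.042,0,.080))[0].round(3))
f=lambda v: None if v is None else np.round(v,2)
for h in(True,False):
    for t in(0,.3,.62): print(h,t,f(inverse_kinematics(*binpose("left",t,(-.025,0,.076),half=h))))
    for l in(.62,.82):
        for z in(.050,.17): print(" grasp",l,z,f(inverse_kinematics(*binpose("left",.62,(.007,.008,z),lean=l,half=h))))
    R=Rot.from_euler("z",0)*Rot.from_euler("x",np.pi)*Rot.from_euler("z",np.pi if h else 0)
    print(" tray",f(inverse_kinematics(TRAY+[0,0,.1],q(R))))
p,o=binpose("left",0,(-.025,0,.076)); p[2]=.28
p0=binpose("left",0,(-.085,0,.076),half=True)
move_to([.35,-.35,.30],q(Rot.from_euler("z",YAW)*Rot.from_euler("x",np.pi)*Rot.from_euler("z",np.pi)))
P=p0[0];P[2]=.27
move_to(P,p0[1]); close(); hold(.2)
im=get_image("wrist"); pickle.dump(im,open("w1.pkl","wb"))
cv2.imwrite("pics/w1.png",cv2.resize(im["frame"],(800,600)))
print(state()["time"],state()["ee_pos"],P,F(),rays(im,[[280,210]]))
for b in("left","middle"): print(b,proj(im,[binpose(b,0,(-.042,y,.08))[0] for y in(-.042,.042)]).round(0)*800/560)
E
```

```text
mid bar (array([0.5243, 0.085 , 0.0795]), np.float64(0.0015)) (array([0.5564, 0.0038, 0.0762]), np.float64(0.0057))
0 [0.574 0.057 0.11 ]
0.2 [0.56  0.051 0.1  ]
0.4 [0.548 0.047 0.087]
0.62 [0.538 0.043 0.071]
True 0 [ 0.31  0.02  1.52 -0.    1.6  -1.64]
True 0.3 [ 0.29 -0.31  1.87  0.03  1.28 -1.67]
True 0.62 [ 0.26 -0.66  2.23  0.09  0.96 -1.72]
 grasp 0.62 0.05 [ 0.29 -0.5   2.13  0.07  0.89 -1.68]
 grasp 0.62 0.17 [ 0.27 -0.79  2.13  0.07  1.18 -1.68]
 grasp 0.82 0.05 [ 0.28 -0.65  2.31  0.12  0.67 -1.73]
 grasp 0.82 0.17 None
 tray [-0.64  0.24  1.3  -0.    1.61 -2.21]
False 0 [ 0.31  0.02  1.52 -0.    1.6   1.5 ]
False 0.3 [ 0.29 -0.31  1.87  0.03  1.28  1.48]
False 0.62 [ 0.26 -0.66  2.23  0.09  0.96  1.42]
 grasp 0.62 0.05 [ 0.29 -0.5   2.13  0.07  0.89  1.46]
 grasp 0.62 0.17 [ 0.27 -0.79  2.13  0.07  1.18  1.46]
 grasp 0.82 0.05 [ 0.28 -0.65  2.31  0.12  0.67  1.41]
 grasp 0.82 0.17 None
 tray [-0.64  0.24  1.3  -0.    1.61  0.93]Traceback (most recent call last):
  File "<stdin>", line 19, in <module>
bench.IKError: the arm cannot take that pose within its joint ranges
```

```bash
sed -i 's/half=True/half=False/' h.py; python3 - <<'E'
from h import *
import pickle
P,o=binpose("left",0,(-.085,0,.076)); P[2]=.27
print(inverse_kinematics(P,o))
move_to([.36,-.30,.32],o)
move_to(P,o); close(); hold(.2)
im=get_image("wrist"); pickle.dump(im,open("w1.pkl","wb"))
cv2.imwrite("pics/w1.png",cv2.resize(im["frame"],(800,600)))
print(state()["time"],state()["ee_pos"],P,F(),rays(im,[[280,210]]))
for b in("left","middle"): print(b,proj(im,[binpose(b,0,(-.042,y,.08))[0] for y in(-.042,.042)]).round(0)*800/560)
E
```

```text
[ 3.01784584e-01 -1.36674658e-01  1.38512651e+00 -4.44089210e-16
  1.89314080e+00  1.49122647e+00]
4.625 [0.47652122 0.18397444 0.27000053] [0.47652648 0.18394848 0.27      ] [0.11 0.06 1.11] (array([0.54281542, 0.21073033, 0.42414841]), array([[-0.24581678, -0.09500045, -0.96465849]]))
left [[460.         222.85714286]
 [342.85714286 222.85714286]]
middle [[678.57142857 221.42857143]
 [558.57142857 222.85714286]]
```

View pics/w1.png

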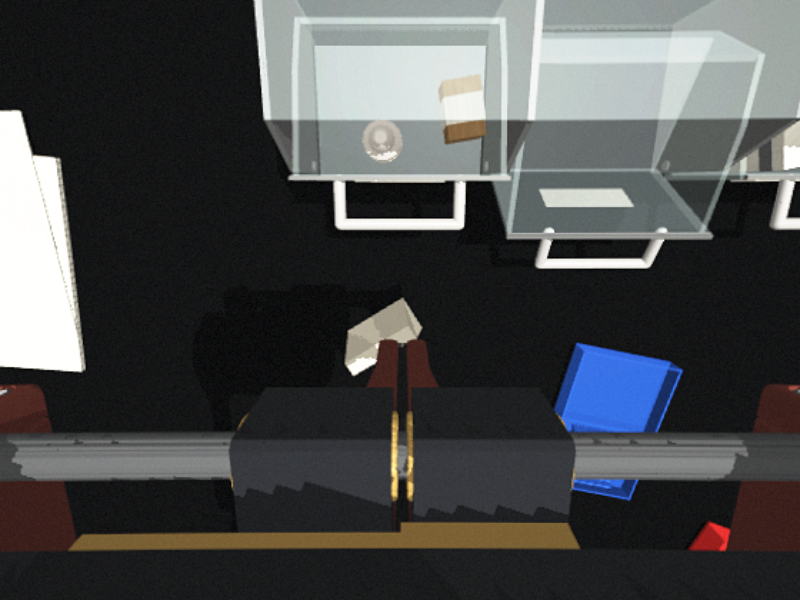

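The wrist view shows the left bar from (334,223) to (465,223), within 1 px of the prediction. The dropper is in the left bin at (383,140) and the box at (462,108). Next I'll insert the fingers and pull.

```bash
cat >> h.py <<'E'
class Stop(Exception): pass
def go(b,t,loc,speed=.06,lean=None,fmax=25):
    p,o=binpose(b,t,loc,lean); move_l(p,speed,o)
    f=F(); n=np.linalg.norm(f-[0,0,0])
    if n>fmax: raise Stop(f"force {f} at t={t} loc={loc}")
    return f
def insert(b,t,x=-.025,fmax=9):
    go(b,t,(x,0,.125),.2)
    for z in(.098,.090,.083,.076): f=go(b,t,(x,0,z),.06,fmax=fmax)
    return f
E
python3 - <<'E'
from h import *
import pickle
p,o=binpose("left",0,(-.025,0,.17)); move_to(p,o)
try:
    print("ins",insert("left",0))
    for t in(.08,.2,.32,.44,.55,.62,.65): print(t,go("left",t,(-.025,0,.076),.07))
except Stop as e: print(e)
im=get_image("wrist"); pickle.dump(im,open("w2.pkl","wb"))
cv2.imwrite("pics/w2.png",cv2.resize(im["frame"],(800,600)))
print(state()["time"])
E
```

```text
ins [ 0.62 -0.12 -0.93]
0.08 [-0.47 -0.11 -0.38]
0.2 [-0.1  -0.28 -0.15]
0.32 [ 0.32 -0.76  0.47]
0.44 [-0.12 -0.33  0.08]
0.55 [ 0.04 -0.3  -0.05]
0.62 [0.1  0.15 0.56]
0.65 [ 0.86 -0.94 -0.38]
8.8
```

View pics/w2.png

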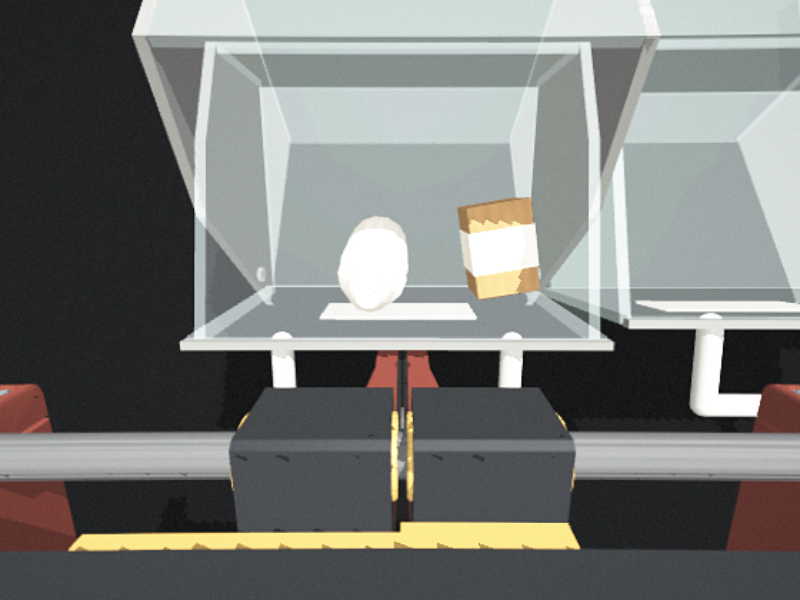

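The left bin is tipped, with its front edge at row 345. The bottle leans at about (373,262) and the box is at (500,250). Next I'll measure the bottle in the bin frame.

```bash
cat >> h.py <<'E'
def tolocal(b,t,P):
    B=Rot.from_euler("z",YAW); T=B*Rot.from_euler("y",-t)
    return T.inv().apply(P-(ORG+B.apply(PIN+[0,BY[b],0])))
E
python3 - <<'E'
from h import *
import pickle
im=pickle.load(open("w2.pkl","rb"))
for t in(.58,.60,.62): print(t,(proj(im,[binpose("left",t,(x,y,.088))[0] for x in(-.012,-.008) for y in(-.074,.074)])*800/560).round(0).tolist())
f=im["frame"];P=cloud(im)
v,u=np.mgrid[:420,:560]
hsv=cv2.cvtColor(f,cv2.COLOR_BGR2HSV)
def ana(n,box,m):
    x0,x1,y0,y1=np.array(box)*.7
    m=m&(u>x0)&(u<x1)&(v>y0)&(v<y1)&~np.isnan(P[...,2]); L=tolocal("left",.62,P[m])*1000
    print(n,m.sum(),"pct 2/50/98",np.percentile(L,[2,25,50,75,98],axis=0).round(0).tolist()); return L
g=(hsv[...,2]>200)&(hsv[...,1]<30)
L=ana("bottle",(330,415,210,312),g)
for z in range(-5,75,8):
    k=L[(L[:,2]>=z)&(L[:,2]<z+8)]
    if len(k)>10: print(z,len(k),"x max/med",np.percentile(k[:,0],[5,50,97]).round(1),"y",np.percentile(k[:,1],[3,97]).round(1))
ana("box",(462,535,205,295),hsv[...,2]>0)
E
```

```text
0.58 [[616.0, 341.0], [188.0, 341.0], [617.0, 330.0], [187.0, 330.0]]
0.6 [[615.0, 346.0], [189.0, 345.0], [617.0, 335.0], [188.0, 334.0]]
0.62 [[614.0, 350.0], [190.0, 350.0], [616.0, 339.0], [188.0, 339.0]]
bottle 2855 pct 2/50/98 [[-8.0, -2.0, -5.0], [3.0, 5.0, 38.0], [11.0, 12.0, 49.0], [19.0, 18.0, 61.0], [28.0, 30.0, 68.0]]
-5 47 x max/med [-8.3 25.1 30.1] y [-3.9 36.4]
3 69 x max/med [22.1 28.1 29.5] y [-0.4 21.5]
11 108 x max/med [17.5 25.8 28. ] y [-1.7 25.4]
19 117 x max/med [17.3 24.8 26.9] y [-1.1 23.9]
27 171 x max/med [-8.3 22.6 25.4] y [-2.3 26.1]
35 306 x max/med [-8.3 18.  23.5] y [-3.5 31.1]
43 813 x max/med [-8.1 10.9 21. ] y [-1.6 27.3]
51 383 x max/med [-7.9 13.2 17.7] y [ 3.2 23.1]
59 572 x max/med [-2.9  6.8 12.4] y [ 4.8 21.1]
67 222 x max/med [-0.7  3.8  8.5] y [ 8.6 17.6]
box 3203 pct 2/50/98 [[-8.0, -62.0, -3.0], [5.0, -54.0, 28.0], [16.0, -45.0, 28.0], [26.0, -37.0, 29.0], [35.0, -31.0, 30.0]]
```

```bash
python3 - <<'E'
from h import *
import pickle
T=.62;LN=.66
L=lambda z:(.0073-(z-.042)*.04,.008,z)
print([inverse_kinematics(*binpose("left",T,L(z),LN)) is not None for z in(.042,.1,.13,.15)])
try:
    print(go("left",T,(-.025,0,.076))); go("left",T,(-.025,0,.135),.15)
    gripper_open()
    print(go("left",T,L(.13),.15,LN))
    for z in(.08,.055,.042): print(go("left",T,L(z),.08,LN,fmax=8))
    close(); print(state()["finger_gap"],F())
    p,o=binpose("left",T,L(.042),LN)
    d=Rot.from_euler("z",YAW).apply([-np.sin(.4),0,np.cos(.4)])
    move_l(p+d*.03,.06,o); print(state()["finger_gap"],F())
    im=get_image("side"); pickle.dump(im,open("s3.pkl","wb"))
    cv2.imwrite("pics/s3.png",cv2.resize(im["frame"][120:400,30:400],(793,600)))
except Exception as e: print(repr(e))
print(state()["time"],state()["ee_pos"])
E
```

```text
[True, True, True, True]
[ 0.14  0.22 -0.46]
[-0.57  0.32  0.56]
[-0.13  1.08 -0.46]
[-0.3   0.55  0.38]
[-1.05 -0.55 -0.24]
0.029379957353253935 [ 0.13  0.39 -0.28]
0.029116092430498047 [-0.07 -0.48 -0.49]
14.5167 [0.52430084 0.21174641 0.09578634]
```

```bash
python3 - <<'E'
from h import *
import pickle
T=.62
p,o=binpose("left",T,(.0073,.008,.042),.66)
d=Rot.from_euler("z",YAW).apply([-np.sin(.4),0,np.cos(.4)])
def ori(l): return q(Rot.from_euler("z",YAW)*Rot.from_euler("y",-l)*Rot.from_euler("x",np.pi))
for s,l in((.09,.6),(.15,.4),(.19,0.)): 
    p2=p+d*s; print(s,inverse_kinematics(p2,ori(l)) is not None)
    move_l(p2,.15,ori(l))
print(state()["finger_gap"],F(),state()["ee_pos"])
P=TRAY+[0,0,.15]
for l in(-.12,0): print(l,inverse_kinematics(P,ori(l)))
move_to(TRAY+[0,0,.20],ori(-.12))
im=get_image("side"); w=get_image("scene"); pickle.dump((im,w),open("s4.pkl","wb"))
uv=proj(im,[TRAY+[0,0,.15]])[0];uw=proj(w,[TRAY+[0,0,.15]])[0];print(uv,uw)
c=lambda i,a:cv2.resize(i["frame"][max(0,int(a[1])-90):int(a[1])+110,max(0,int(a[0])-70):int(a[0])+70],(398,570))
cv2.imwrite("pics/s4.png",np.hstack([c(im,uv),c(w,uw)]))
print(state()["time"],state()["finger_gap"])
E
```

```text
0.09 True
0.15 True
0.19 True
0.0291364637996596 [-0.86 -0.2  -0.44] [0.46653041 0.18861297 0.24097645]
-0.12 [-0.59093141  0.29051154  1.14784148 -0.10107219  1.77007613  0.58180008]
0 [-6.42884976e-01  2.24584321e-01  1.22048032e+00 -4.44089210e-16
  1.69652802e+00  5.46556909e-01]
[325.9964608  153.34670977] [230.54046892 280.0970847 ]
18.275 0.029257007655929007
```

View pics/s4.png

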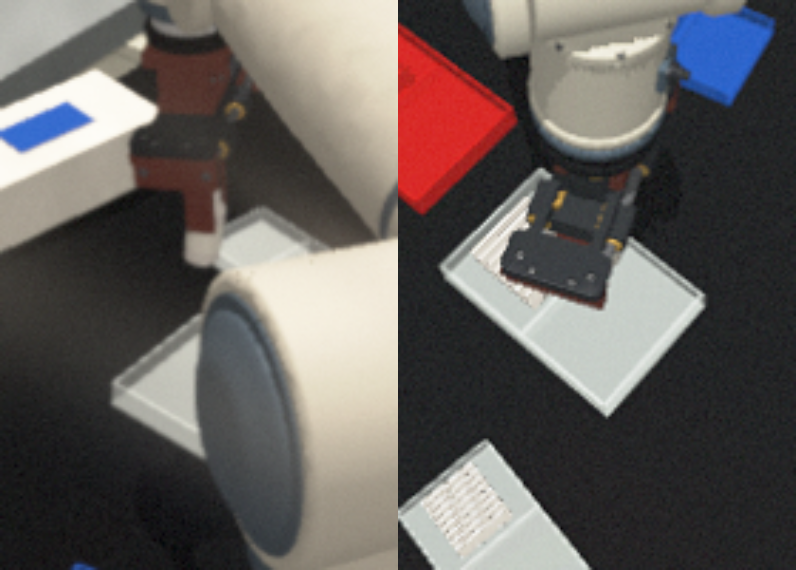

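```bash
python3 - <<'E'
from h import *
import pickle
im,w=pickle.load(open("s4.pkl","rb"))
P=cloud(im);hsv=cv2.cvtColor(im["frame"],cv2.COLOR_BGR2HSV)
m=(hsv[...,1]<40)&(hsv[...,2]>120)
d=P-(TRAY+[0,0,.2]); B=Rot.from_euler("z",YAW)
m&=(np.linalg.norm(d,axis=2)<.08); 
cnt,l,st,_=cv2.connectedComponentsWithStats(m.astype(np.uint8)); k=1+st[1:,4].argmax(); m=l==k
L=B.inv().apply(d[m])*1000; print(m.sum(),st[k])
v,u=np.nonzero(m)
for r in range(v.min(),v.max()+1,3):
    s=v==r; a=L[s]; c=u[s]; mid=abs(c-c.mean())<3
    print(r,c.min(),c.max(),np.median(a[mid],0).round(1))
# projected vertical axis direction
for ln in(-.15,0,.15): print(ln,proj(im,[TRAY+[0,0,.2]+B.apply([z*np.sin(ln)*-1,0,z*np.cos(ln)]) for z in(0,-.05)]).round(1).tolist())
E
```

```text
157 [320 130  14  26 157]
130 331 331 [-8.8  3.5 22.9]
133 330 332 [-8.1  5.4 15.8]
136 331 333 [-13.2   5.5   7.4]
139 331 333 [-13.4   6.2   0. ]
142 332 332 [-13.9   6.   -8.7]
145 321 332 [ -2.9  14.7 -13.9]
148 321 331 [ -3.1  17.7 -20.7]
151 320 331 [ -1.6  16.9 -30.6]
154 321 330 [ -2.6  17.8 -38.7]
-0.15 [[327.2, 136.5], [329.0, 153.7]]
0 [[327.2, 136.5], [326.0, 153.3]]
0.15 [[327.2, 136.5], [323.0, 152.6]]
```

```bash
python3 - <<'E'
from h import *
import pickle
ori=lambda l:q(Rot.from_euler("z",YAW)*Rot.from_euler("y",-l)*Rot.from_euler("x",np.pi))
move_l(TRAY+[0,0,.060],.15,ori(-.12)); hold(.2); f0=F()
z=.056
while z>.042:
    move_l(TRAY+[0,0,z],.03); hold(.05); f=F()-f0
    if f[2]>2.0: break
    z-=.0015
print("contact z",z,f)
hold(.2); gripper_open(); hold(.4)
p=np.array(state()["ee_pos"]); B=Rot.from_euler("z",YAW)
ax=B.apply([np.sin(.12),0,np.cos(.12)])  # back along the tool
move_l(p+ax*.06,.10); move_l(p+ax*.16,.2)
# back off toward the organiser, off the view
P,o=binpose("middle",.5,(-.025,0,.16)); 
print(inverse_kinematics(P,o) is not None)
move_to([.48,-.10,.30],ori(0)); close()
im=get_image("scene"); s=get_image("side"); w=get_image("wrist"); pickle.dump((im,s,w),open("s5.pkl","wb"))
cv2.imwrite("pics/s5.png",np.hstack([cv2.resize(im["frame"][110:350,150:420],(450,400)),cv2.resize(s["frame"][130:390,50:400],(350,400))[:, :350]]))
print(state()["time"])
E
```

```text
contact z 0.04549999999999999 [0.61 0.75 4.31]
True
27.5833
```

View pics/s5.png

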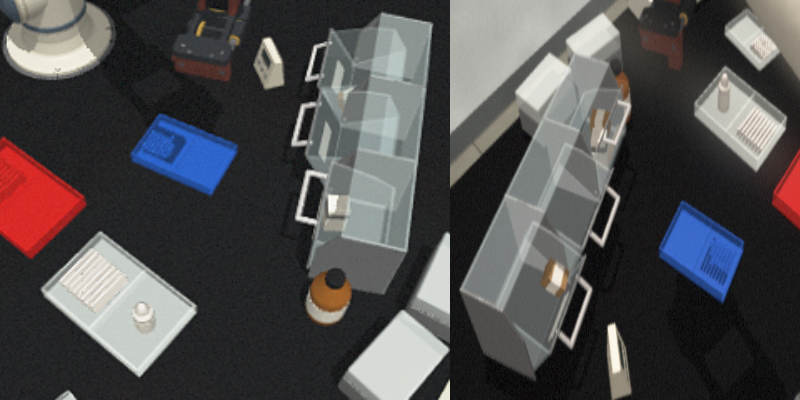

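The bottle stands upright in the tray's free half at (143,315). The left bin is tipped at (340,60) and the middle bin is still open. I'll refine the middle tilt from the wrist picture, then shut the left bin and the middle bin.

```bash
cat >> h.py <<'E'
def shut(b,t0):
    P,o=binpose(b,t0,(-.025,0,.16)); move_to(P,o)
    print("ins",insert(b,t0))
    for t in list(np.arange(t0-.12,.05,-.12))+[.04]: f=go(b,t,(-.025,0,.076),.08)
    t=.02
    while t>-.13:
        go(b,t,(-.025,0,.076),.03); hold(.05); f=F()
        if np.linalg.norm(f[:2])>9: break
        t-=.01
    print(b,"end",round(t,3),f,state()["time"])
    go(b,0,(-.025,0,.076),.05); go(b,0,(-.025,0,.14),.15)
E
python3 - <<'E'
from h import *
import pickle
w1=pickle.load(open("w1.pkl","rb"))
for t in(.4,.45,.5,.55): print(t,(proj(w1,[binpose("middle",t,l)[0] for l in((-.042,-.042,.08),(-.042,.042,.08),(-.012,0,.088))])*800/560).round(0).tolist())
try: shut("left",.62)
except Stop as e: print(e)
E
```

```text
0.4 [[654.0, 256.0], [546.0, 256.0], [616.0, 226.0]]
0.45 [[651.0, 259.0], [544.0, 259.0], [613.0, 231.0]]
0.5 [[648.0, 261.0], [542.0, 261.0], [611.0, 236.0]]
0.55 [[645.0, 263.0], [540.0, 263.0], [609.0, 240.0]]Traceback (most recent call last):
  File "<stdin>", line 5, in <module>
  File "h.py", line 49, in shut
    P,o=binpose(b,t0,(-.025,0,.16)); move_to(P,o)
                                     ~~~~~~~^^^^^
bench.IKError: the arm cannot take that pose within its joint ranges
```

```bash
sed -i 's/(-.025,0,.16)); move_to/(-.025,0,.13)); move_to/' h.py; python3 - <<'E'
from h import *
for b,t in(("left",.62),("middle",.53)):
    try: shut(b,t)
    except Stop as e: print(e); break
    P=np.array(state()["ee_pos"]); move_l(P+[-.02,0,.08],.2)
print(state()["time"],state()["ee_pos"],F())
w=get_image("wrist"); cv2.imwrite("pics/w6.png",cv2.resize(w["frame"],(800,600)))
E
```

```text
ins [-0.12  0.72 -0.58]
left end -0.04 [-10.27  -4.23   3.69] 33.975
ins [-0.22 -0.27  0.3 ]
middle end -0.03 [-8.65 -3.32  4.08] 40.9917
42.375 [0.56950338 0.06344032 0.24787954] [-0.52  0.54 -0.15]
```

View pics/w6.png

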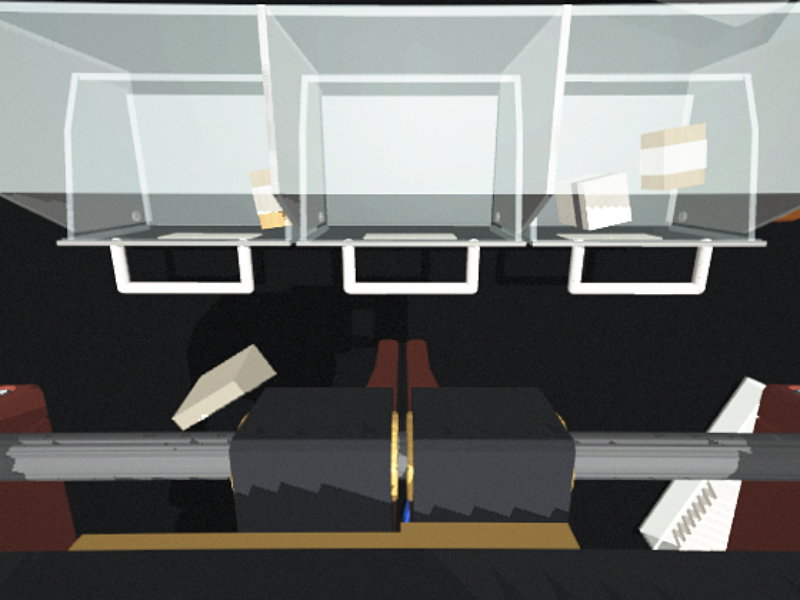

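All three fronts are in line at row 242–243 and all three bars at row 288. The left box and the right bin's carton and box are inside. I'll retract, take one last look and hand in.

```bash
python3 - <<'E'
from h import *
import pickle
move_to([.42,-.08,.32],state()["ee_rot"]); hold(.3)
s0=pickle.load(open("scene0.pkl","rb")); s=get_image("scene"); d=get_image("side")
df=cv2.absdiff(s["frame"],s0["frame"]).max(2)
for n,(x,y) in dict(timer=(445,212),jar=(495,410)).items():
    x,y=int(x*.7),int(y*.7); print(n,np.median(df[y-16:y+16,x-14:x+14]),(df[y-16:y+16,x-14:x+14]>60).mean())
cv2.imwrite("pics/f.png",np.hstack([cv2.resize(s["frame"][110:350,150:420],(450,400)),cv2.resize(d["frame"][130:390,50:400],(350,400))]))
print(state()["time"])
E
```

```text
timer 4.0 0.0
jar 4.0 0.0
43.7083
```

View pics/f.png

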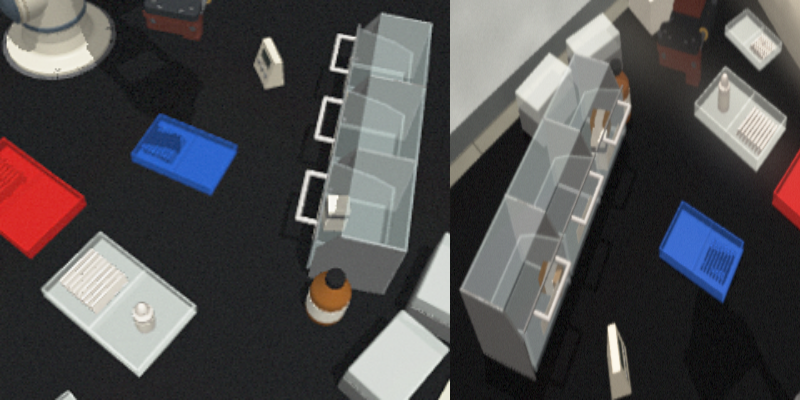

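The last views show the bottle upright at (143,315), all three bins shut, and the timer and amber bottle unchanged.

```bash
python3 -c "
from bench import *
job_done(); print(state()['time'])"
```

```text
the job is handed in; nothing more can be done
the job is handed in; nothing more can be done
```

The white dropper bottle now stands upright in the free half of the larger clear tray, and all three bins are shut. I handed the job in at about 44 s. I tipped out the left bin by its bar, lifted the bottle out and placed it. Then I pushed the left bin shut, followed by the middle one, which had started open.

**Final checks:**
- **Bins:** In the wrist view the three fronts line up within 1 px and the bars are level. Each pushed bin was pressed against its stop with about 9–11 N. I did not touch the right bin.
- **Contents:** The left box and the right bin's carton and box are still inside.
- **Timer and amber bottle:** Neither has moved; the before and after pictures show no difference beyond noise.
- **Forces:** The sampled wrist forces stayed below about 12 N.

**Small disagreements:** The bottle's foot touched the tray floor about 4 mm lower than predicted. The bottle's lean in the gripper could only be measured roughly from the side camera, but it stood straight once released.

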